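# Clamp a bushing in the clamshell jig and hold it shut

## Task

Slide the free-standing bushing down over the post of the clamshell jig until it sits on the jig's base, then swing the open half of the jig shut round it, and then push the longer of the two lock pins down through the aligned ear holes until its head sits on the top ear. To finish, squeeze the jig's two upright tabs together between the gripper's fingers and end the program while still squeezing them, without letting go. Leave the short pin and the measuring and marking tools where they are.

Things in the scene. Friction and masses are not known exactly. Their poses are not given: they have to be found in the camera images.
- jig: clamshell jig, fixed: dark base plate 195 x 100 mm, 10 mm thick, with a post and two aluminium half collars round it. Origin on the post's axis at worktop height; z up; +x points to the hinge end, -x to the end with ears and tabs (facing the robot at yaw 0). The fixed half is on the -y side, the swinging half on +y.
- post_top (a point): centre of the post's top, 53 mm above the worktop. Steel post, 36 mm diameter, tapering from 44 mm height to 24 mm at the top. The half collars round it have inside radius 28.5 mm, outside 37 mm, and end 48 mm above the worktop.
- jaw_hinge (a point): point on the vertical hinge axis of the swinging half, at worktop height: x = +58 mm, y = 0 in the jig's frame.
- jaw (a joint): hinge of the swinging half, rad: 0 = shut, with the ear holes aligned; grows as its free end swings away to the jig's +y side (clockwise from above), up to 1.45. It stays where it is left; friction about 0.06 N m, no spring.
- swing_tab (a point): upright aluminium grip tab on the swinging half, 20 (x) x 13.5 (y) x 42 (z) mm, grooved on its outer (+y) face; it reaches from 45 to 87 mm above the worktop. Origin at its middle, 66 mm high; x and y axes turn with the half and equal the jig's when shut. From the hinge axis it lies 104 mm along -x and 7.2 mm along +y of its own axes.
- fixed_tab (a point): the matching tab on the fixed half, same size, grooved on its outer (-y) face, origin at its middle. It lies at x = -46 mm, y = -7.2 mm in the jig's frame. When the jig is shut the tabs stand side by side, 28 mm over both outer faces, clear of everything above 50 mm for the fingers on both sides.
- ear_hole (a point): centre of the hole in the top ear, at its upper face, 50 mm above the worktop (x = -76 mm, y = 0 in the jig's frame). Three stacked ears, 28 mm wide: two of the fixed half (10 to 22 and 38 to 50 mm high) and between them one of the swinging half. The holes are vertical, 12.5 mm wide, chamfered 2 mm.
- bushing: plain turned steel bushing, a tube standing upright on the open worktop: outside diameter 52 mm, bore 40 mm, 75 mm tall. Origin at the centre of its underside, z up. Seated, its underside is 10 mm above the worktop. Hold it with the fingers on the jig's +y and -y sides, above the collars. (The bushing in the toggle clamp at the back is not meant.)
- long_pin: the longer steel lock pin, standing in the pin rest: shank 10 mm diameter, 38 mm long with a round nose; round grooved head 18 mm diameter, 28 mm tall. Origin on the axis at the underside of the head, z up to the head. In the rest the head's underside is 48 mm above the worktop (short pin's 36 mm); fully home in the jig it is 50 mm.
- short_pin: the shorter lock pin, same head, shank only 26 mm; its head stands just over the pin rest. Origin at the underside of the head. Leave it there.
- pin_rest: fixed dark steel block, 120 (x) x 44 (y) x 34 (z) mm, with two 24 mm deep holes at x = -35 and +35 mm of its frame holding the two pins upright, either way round. Origin at the centre of its underside. Grip the pins across its y axis.
- micrometer: micrometer lying flat, right of the jig's far end, 131 mm long. Leave it.
- marker: black-capped marker lying near the front edge, 136 mm long, 15 mm high. Leave it.
- caliper: caliper lying flat at the left, 235 mm long. Leave it.
There are look-alikes about, which are no part of the job. What is shaped like the bushing but turquoise is not meant.

How it is judged:
By the outcome, as a careful person would: the job done as asked, in the order asked, and still so for the second after the job is handed in, while the arm keeps its last pose, push and grip.
It also fails if it takes over 72 s, if anything falls off the work surface, if the arm or the gripper's body presses on something with over 40 N, if the wrist force passes 120 N, or if a joint passes its speed limit or range.

## Robot

A 6-joint arm with a two-finger parallel gripper is mounted at the origin on a cart in front of the work surface, level with it; the furniture and walls round the work are solid. World frame = base frame: x ahead of the robot, y to its left, z up, the work surface at z = 0. Lengths are in mm, angles in rad, forces in N, time in s.
With the tool pointing down it reaches from about 325 to 850 mm from the base axis. Payload 4.4 kg.
Tool frame: the origin (TCP) lies midway between the tips of the shut fingers; the grasp point (between the pads) lies robot.pinch_z behind it (robot.pinch_z is the distance from the TCP to the grasp point, in mm); z points along the fingers, y is the direction in which the jaws open and shut (so a half turn about z gives the same grasp; the last joint's range is limited). The gripper opens to 94 mm and grips with 3 to 60 N. Pads are 16 mm wide; open, the fingers measure 119 mm over their backs; the gripper's body (75 mm by 177 mm) begins 78 mm behind the grasp point.
Start: joints at [-1.341, 0.207, 1.542, -0, 1.393, -0.15], TCP at [213.16, -534.032, 205.447] pointing down, gripper open.
Joint ranges: [-2.73, 2.73], [-0.86, 2.22], [0.23, 2.46], [-1.11, 4.25], [0.08, 2.63], [-2.82, 2.82]. Speed limits (rad/s): [2.79, 2.79, 3.14, 3.14, 3.14, 3.14].

## Interface

Orientations are given as a rotation vector (axis times angle).
In Python, from plant import robot, eyes, hand_in, spotter gives the robot as it stands.
- The arm moves only by the tool send_rows, never from a script. Its argument "commands" is text: rows parted by semicolons, each of 4 numbers parted by spaces: the shift along the tool's x, y, z in cm, then the turn about the tool's z in rad. In form: x y z spin; .... A call has exactly 10 rows; each row is the pose to reach, as a shift and turn from the pose commanded when the call began, along the tool's axes at that moment; what a row does not reach only later rows make up. A row lasts 1/10 s, in which the tool goes at most 50 mm and 8.59 degrees, less where a joint would pass 70% of its speed; a pose out of reach is approached as far as the arm can. A call with a gripper value outside its range is refused whole. "fingers" is the opening, from 0 (shut) to 1 (fully open), set as the call begins (left out, the last holds). The fingers move at their own pace and stop on an object; the grip force is fixed at half the most. Time passes only in rows, so rows that repeat a pose let the fingers close, or fill a call up. It gives the time, the measured TCP pose, the force and the opening at its end, in the units of the state.
- robot.read_state(): the state, without advancing time (a new reading comes with each control period).
- eyes.snapshot(name): name is "scene" or "top"; returns a dict with "image" (420x560x3 uint8, red, green, blue), "mtx" (3x3 intrinsics, pixels), "extrinsics" (4x4, takes a point from camera to world coordinates). Camera axes: x right, y up, looking along -z (the intrinsics and any distortion apply to the point x, -y, -z); pixel columns grow to the right and rows downward; lengths in mm; the calibration is good to about 2 mm. A picture is of the moment at which its call begins. There is no depth.
- hand_in(): hands the job in, once; it reports no verdict.
Trained networks look in the newest picture that a camera, given by its name, has taken for a name from the list of things; names that differ only in an ending like _2 or _b are one class to them, and where a whole thing is asked for, a point or a joint stands for the part that bears it (a point fixed in the world has none). Each returns a list of dicts, best first, with "score" (0 to 1); they miss things now and then, are a little off and sometimes report something else, mostly with a low value. They report only what shows in the picture. A call takes as long as a camera call. They do not tell look-alikes from the thing itself.
- spotter.cut_out(query, camera): "region" (420x560 bool, what is visible of it) and "bbox" ([left, top, right, bottom] in pixels, round what is visible of it).
The state is a dict: "clock": time; "qpos": joint angles; "dq": joint speeds; "effort": joint torques, N m; "ee_pos": TCP position; "orientation": TCP orientation; "force": force on the tool from outside, world axes, zero at the start; "wrist_torque": the same for the moment, N m; "opening": opening from 0.0 (shut) to 1.0 (fully open).
Only numpy, scipy, OpenCV 4.12 (cv2) and the standard library are available. Lean on these libraries where they do the work, as an engineer would, in place of code of your own. Each camera call takes 0.05 s, during which the arm holds its last target.

## Working session

There is one attempt and no reset: what is moved stays moved. The work goes in short steps, Python scripts to look and compute and a tool call to move; the robot and the scene stay as the last step left them, time stands still between calls to the robot, and variables do not carry over. Pictures are saved under pics/ and viewed, and the job is handed in when it is done.

Besides the shell and the picture viewer there is one more tool, called as a command line: name --argument value ..., lists and objects as JSON in quotes. send_rows: Moves the arm, as the interface text tells. Its arguments: {"type":"object","properties":{"commands":{"type":"string"},"fingers":{"type":"number"}},"required":["commands"]}

```bash
ls; mkdir -p pics; cat > h.py <<'E'
import numpy as np, cv2
from plant import robot, eyes, hand_in, spotter
def snap(n,f):
    s=eyes.snapshot(n); cv2.imwrite('pics/'+f,s['image'][:,:,::-1]); return s
def ray(s,u,v):
    K=np.array(s['mtx']);E=np.array(s['extrinsics'])
    p=np.linalg.inv(K)@[u,v,1]; d=E[:3,:3]@[p[0],-p[1],-p[2]]; return E[:3,3],d
def at(s,u,v,z):
    o,d=ray(s,u,v); return o+d*(z-o[2])/d[2]
def proj(s,P):
    K=np.array(s['mtx']);E=np.array(s['extrinsics'])
    c=E[:3,:3].T@(np.array(P,float)-E[:3,3]); q=K@[c[0],-c[1],-c[2]]; return q[:2]/q[2]
E
python3 - <<'E'
from h import *
for n in('scene','top'):
    s=snap(n,n+'0.png'); print(n,s.keys(),s['mtx'],s['extrinsics'])
    np.savez(n+'0.npz',**{k:v for k,v in s.items() if k in('image','mtx','extrinsics')})
print(robot.read_state(), robot.pinch_z)
E
```

```text
pics
scene dict_keys(['image', 'mtx', 'extrinsics']) [[393.63041841   0.         275.01958134]
 [  0.         393.63041841 205.89906367]
 [  0.           0.           1.        ]] [[-5.03790107e-01  4.98217888e-01 -7.05673058e-01 -2.32448696e+02]
 [-8.63785804e-01 -2.98441352e-01  4.05964092e-01  5.51874271e+02]
 [-8.34344874e-03  8.14071063e-01  5.80705339e-01  6.91424756e+02]
 [ 0.00000000e+00  0.00000000e+00  0.00000000e+00  1.00000000e+00]]
top dict_keys(['image', 'mtx', 'extrinsics']) [[402.50216708   0.         284.87234252]
 [  0.         402.50216708 209.98827732]
 [  0.           0.           1.        ]] [[-1.49377690e-02  9.85642811e-01 -1.68181783e-01  3.91393410e+02]
 [-9.99806751e-01 -1.25739353e-02  1.51114668e-02  1.00461351e+02]
 [ 1.27798018e-02  1.68375014e-01  9.85640163e-01  1.08166139e+03]
 [ 0.00000000e+00  0.00000000e+00  0.00000000e+00  1.00000000e+00]]
{'clock': 0.1, 'qpos': array([-1.34150649e+00,  2.07342613e-01,  1.54278634e+00, -3.03136626e-05,
        1.39352756e+00, -1.50497582e-01]), 'dq': array([-4.49851628e-04, -1.70551640e-03, -4.70847827e-03,  1.47400532e-03,
       -8.07567555e-04, -4.09034899e-05]), 'effort': array([-1.70675753e-04, -3.71862602e+01, -2.82292557e+01,  6.99472544e-02,
        3.10851121e-02, -4.98006023e-05]), 'ee_pos': array([ 212.97882939, -533.3146499 ,  204.41423958]), 'orientation': array([-3.08309471e+00, -5.92609056e-01,  1.74396112e-04]), 'force': array([ 0.09325875, -0.05271222,  0.3028296 ]), 'wrist_torque': array([-0.01034915, -0.01287911,  0.01019247]), 'opening': 1.0017540974035313} 18.8
```

View pics/scene0.png

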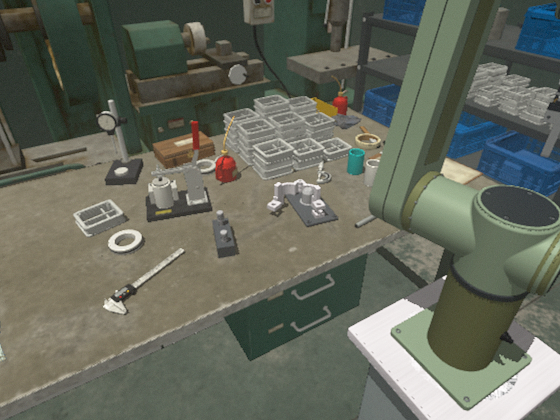

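View pics/top0.png

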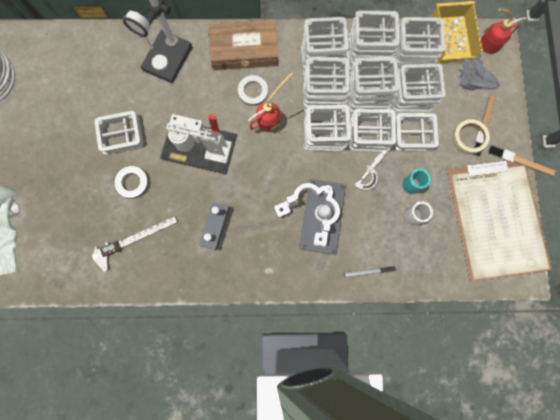

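The top view shows two free-standing tubes: a turquoise one at (417,181) and a grey steel one at (422,212). The clamped bushing is at about (181,135). The grey one fits the description. The jig is at about (323,215) and the pin rest at about (214,227). I'll enlarge these to confirm.

```bash
python3 - <<'E'
import cv2
t=cv2.imread('pics/top0.png'); s=cv2.imread('pics/scene0.png')
cv2.imwrite('pics/c1.png',cv2.resize(t[160:270,265:445],None,fx=4.4,fy=4.4,interpolation=cv2.INTER_CUBIC))
cv2.imwrite('pics/c2.png',cv2.resize(s[140:270,195:395],None,fx=4,fy=4,interpolation=cv2.INTER_CUBIC))
cv2.imwrite('pics/c3.png',cv2.resize(t[190:260,190:250],None,fx=8,fy=8,interpolation=cv2.INTER_CUBIC))
E
```

```text
(no output)
```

View pics/c1.png

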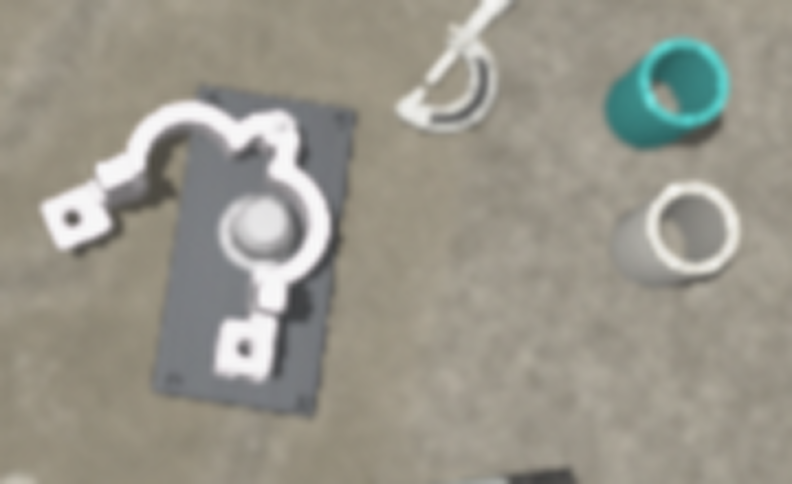

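View pics/c2.png

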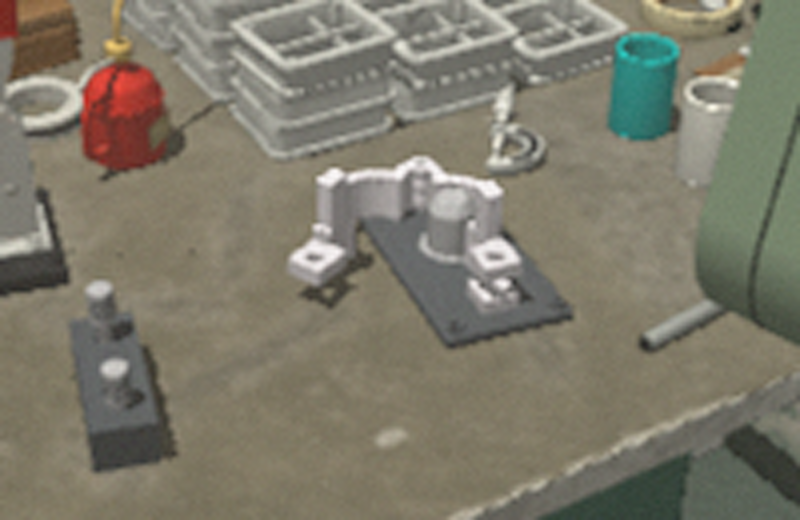

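View pics/c3.png

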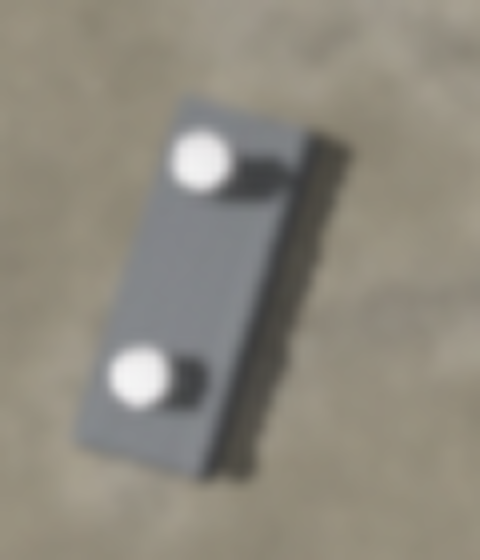

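The crops confirm it: the white-grey tube beside the turquoise one is the bushing. The jig is open, with its swinging half to the image left. The pin rest holds a far pin and a near pin, and the far one looks taller. Next I'll fit the poses and triangulate the pin heights.

```bash
cat > fit.py <<'E'
from h import *
from scipy.optimize import least_squares
T=dict(np.load('top0.npz'));S=dict(np.load('scene0.npz'))
c=lambda x,y,ox,oy,f:(ox+(x+.5)/f-.5,oy+(y+.5)/f-.5)
t=lambda x,y:c(x,y,265,160,4.4); s=lambda x,y:c(x,y,195,140,4); t3=lambda x,y:c(x,y,190,190,8)
obs=[(T,t(244,348),(-76,0,50),0),(T,t(72,218),(-134,0,38),1),(T,t(265,218),(0,0,53),0),
(S,s(495,256),(-76,0,50),0),(S,s(318,258),(-134,0,38),1)]
def W(p,P,j):
    x,y,yaw,q=p; P=np.array(P,float)
    R=lambda a:np.array([[np.cos(a),-np.sin(a),0],[np.sin(a),np.cos(a),0],[0,0,1]])
    if j: P=np.array([58,0,0])+R(-q)@P
    return R(yaw)@P+[x,y,0]
if __name__=='__main__':
    f=lambda p:np.concatenate([proj(C,W(p,P,j))-o for C,o,P,j in obs])
    r=least_squares(f,[450,20,-.1,1.2]); print('jig',r.x, r.fun.round(1))
    print('plate centre guess corners top', [at(T,*t(*k),10).round(0)[:2] for k in((203,88),(356,112),(313,415),(152,390))])
    # pins: triangulate
    def tri(a,b):
        M=[];v=[]
        o1,d1=ray(T,*a);o2,d2=ray(S,*b)
        A=np.zeros((3,3));bb=np.zeros(3);
        for o,d in((o1,d1),(o2,d2)):
            d=d/np.linalg.norm(d);Q=np.eye(3)-np.outer(d,d);A+=Q;bb+=Q@o
        X=np.linalg.solve(A,bb);return X.round(1),[(proj(C,X)-u).round(1) for C,u in((T,a),(S,b))]
    print('far',tri(t3(202,162),s(100,288))); print('near',tri(t3(139,377),s(115,370)))
    for h in(76,64): print('far',h,at(T,*t3(202,162),h),at(S,*s(100,288),h)); print('near',h,at(T,*t3(139,377),h),at(S,*s(115,370),h))
    print('bush top',at(T,*t(694,231),75))
    print('rest corners',[at(T,*t3(*k),34).round(0)[:2] for k in((185,98),(310,132),(205,476),(78,440))])
    print([ (proj(T,W(r.x,(x,y,10),0))) for x,y in((-76,0),)])
E
python3 fit.py
```

```text
jig [ 5.67062330e+02 -1.90180882e+01 -1.78179750e-01  9.86898913e-01] [ 0.3 -0.4  0.3  0.2 -0.   0.3 -0.2  0.4 -0.4 -0. ]
plate centre guess corners top [array([658.,  12.]), array([641., -83.]), array([454., -49.]), array([471.,  48.])]
far (array([565.2, 261.7,  78.4]), [array([0.1, 0. ]), array([-0.1, -0. ])])
near (array([498.7, 282.5,  64.3]), [array([0.2, 0.1]), array([-0.2, -0. ])])
far 76 [565.70314509 262.24641037  76.        ] [568.16320003 260.41928291  76.        ]
near 76 [497.76135717 280.9168757   76.        ] [484.6596563 287.0513928  76.       ]
far 64 [567.78308655 264.17690182  64.        ] [583.77411373 254.73628133  64.        ]
near 64 [499.03058694 283.07015146  64.        ] [498.6423571  281.88768349  64.        ]
bush top [ 553.206556   -264.94477477   75.        ]
rest corners [array([595., 275.]), array([583., 234.]), array([470., 267.]), array([482., 308.])]
[array([318.86972654, 239.82811906])]
```

Triangulated head tops: the far pin is at 78 mm (expected 76) and the near pin at 64 mm, so **the far pin at (566, 262) is the long one**. I'll overlay the fitted models as a check.

```bash
cat >> h.py <<'E'
import json,os
def cmd():
    return json.load(open('cmd.json')) if os.path.exists('cmd.json') else [213.16,-534.032,205.447,2*np.arctan2(.592609,3.083095)]
def sent(dx,dy,dz,sp):
    x,y,z,a=cmd(); dx*=10;dy*=10;dz*=10
    c=[x+dx*np.cos(a)+dy*np.sin(a), y+dx*np.sin(a)-dy*np.cos(a), z-dz, a-sp]; json.dump(c,open('cmd.json','w')); return c
def need(x,y,z,yaw):
    X,Y,Z,a=cmd(); ex,ey=x-X,y-Y
    sp=(a-yaw+np.pi/2)%np.pi-np.pi/2
    print('cmd',np.round([X,Y,Z,a],2),'-> need cm',np.round([(ex*np.cos(a)+ey*np.sin(a))/10,(ex*np.sin(a)-ey*np.cos(a))/10,(Z-z)/10,sp],3))
E
python3 - <<'E'
from fit import *
p=[567.06,-19.02,-.178,.987]
th=np.linspace(0,2*np.pi,60)
for C,n,box,f in((T,'top',(265,160,445,270),4.4),(S,'scene',(195,140,395,270),4)):
    im=cv2.resize(C['image'][box[1]:box[3],box[0]:box[2],::-1].copy(),None,fx=f,fy=f,interpolation=cv2.INTER_CUBIC)
    def line(Ps,col):
        q=np.array([(proj(C,P)-[box[0],box[1]]+.5)*f for P in Ps]).astype(int); cv2.polylines(im,[q],False,col,1)
    for z,r in((75,26),(75,20),(0,26)): line([(553.2+r*np.cos(a),-265+r*np.sin(a),z) for a in th],(0,0,255))
    for j,o in((0,0),(1,-58)):
        for r in(28.5,37): line([W(p,(o+r*np.cos(a),r*np.sin(a),48),j) for a in (th/2+(0 if j else np.pi))],(0,255,0))
        s=1 if j else -1
        line([W(p,(o-46+a,s*7.2+b,87),j) for a,b in((-10,-6.75),(10,-6.75),(10,6.75),(-10,6.75),(-10,-6.75))],(255,0,0))
        line([W(p,(o-76+6.25*np.cos(a),6.25*np.sin(a),38 if j else 50),j) for a in th],(255,0,255))
    line([W(p,(12*np.cos(a),12*np.sin(a),53),0) for a in th],(0,255,255))
    line([W(p,(18*np.cos(a),18*np.sin(a),10),0) for a in th],(0,255,255))
    cv2.imwrite(f'pics/ov_{n}.png',im)
need(553,-265,150,-.178)
E
```

```text
cmd [ 2.1316e+02 -5.3403e+02  2.0545e+02  3.8000e-01] -> need cm [ 41.536 -12.387   5.545   0.558]
```

View pics/ov_top.png

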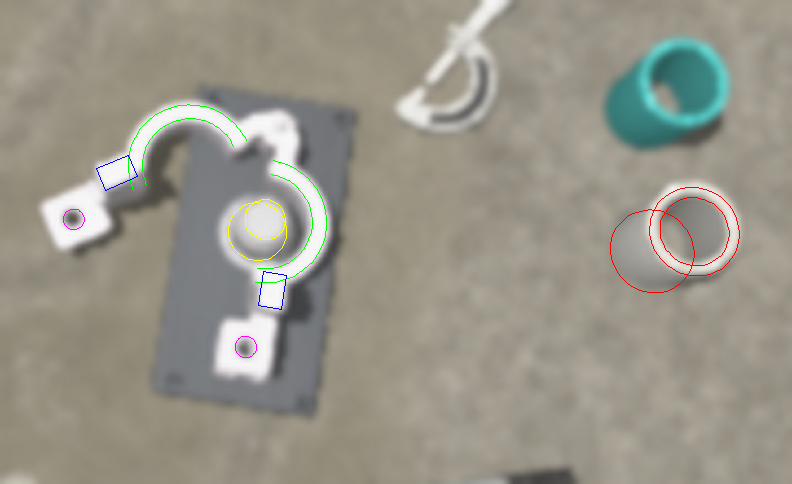

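View pics/ov_scene.png

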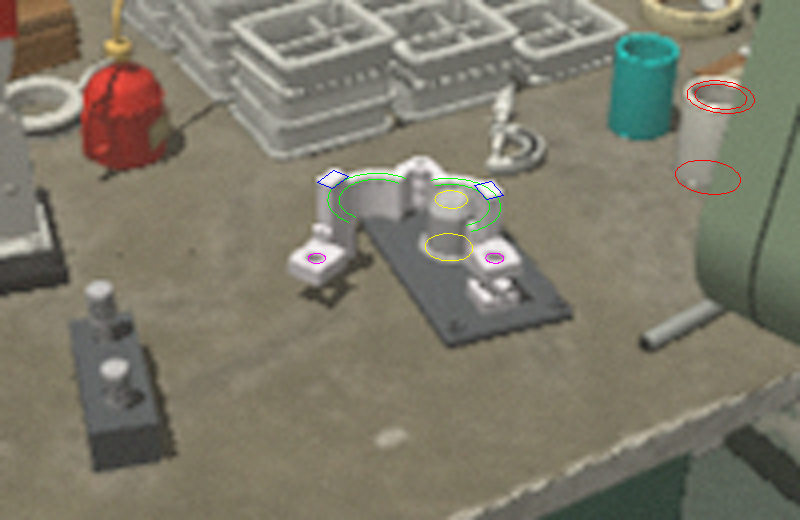

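Overlays agree to about 1 px on the jig. The bushing reads about 2–3 mm off between the two cameras, so I'll use the mean (555, -264). Moving above it.

send_rows --commands "2.5 -0.75 0.3 0.03; 7 -2.1 0.9 0.09; 11.7 -3.5 1.5 0.15; 16.3 -4.8 2.1 0.22; 20.9 -6.2 2.7 0.28; 25.5 -7.6 3.3 0.34; 30 -8.9 3.9 0.4; 34.6 -10.3 4.5 0.46; 39.2 -11.6 5.1 0.52; 41.7 -12.4 5.5 0.56" --fingers 1

```text
clock: 1.1
ee_pos: [556.4, -261.1, 149.3]
orientation: [-3.128, 0.281, 0.001]
force: [-0.4, -0.2, 0.1]
opening: 0.998
```

```bash
python3 - <<'E'
from h import *
print(sent(41.7,-12.4,5.5,.56))
s=snap('scene','s1.png');t=snap('top','t1.png')
st=robot.read_state();print(st['ee_pos'],st['orientation'],st['qpos'],st['clock'])
print(proj(s,(555,-264,75)),proj(t,(555,-264,75)))
a=cv2.imread('pics/s1.png')[90:240,280:480];b=cv2.imread('pics/t1.png')[160:270,330:490]
cv2.imwrite('pics/c4.png',cv2.resize(a,None,fx=4,fy=4,interpolation=2));cv2.imwrite('pics/c5.png',cv2.resize(b,None,fx=4,fy=4,interpolation=2))
need(555,-264,45,-.178)
E
```

```text
[np.float64(554.4749350836099), np.float64(-264.2744883550578), 150.447, np.float64(-0.18020727105543588)]
[ 556.02898421 -260.91578652  148.87463185] [-3.12760452e+00  2.75091348e-01  2.48858969e-03] [-5.80080700e-01  3.38537776e-01  1.49616846e+00  9.68960289e-04
  1.30918753e+00  1.16592425e+00] 1.2
[374.04705092 163.52819216] [421.92101784 211.4237122 ]
cmd [ 5.5447e+02 -2.6427e+02  1.5045e+02 -1.8000e-01] -> need cm [ 4.7000e-02 -3.6000e-02  1.0545e+01 -2.0000e-03]
```

View pics/c4.png

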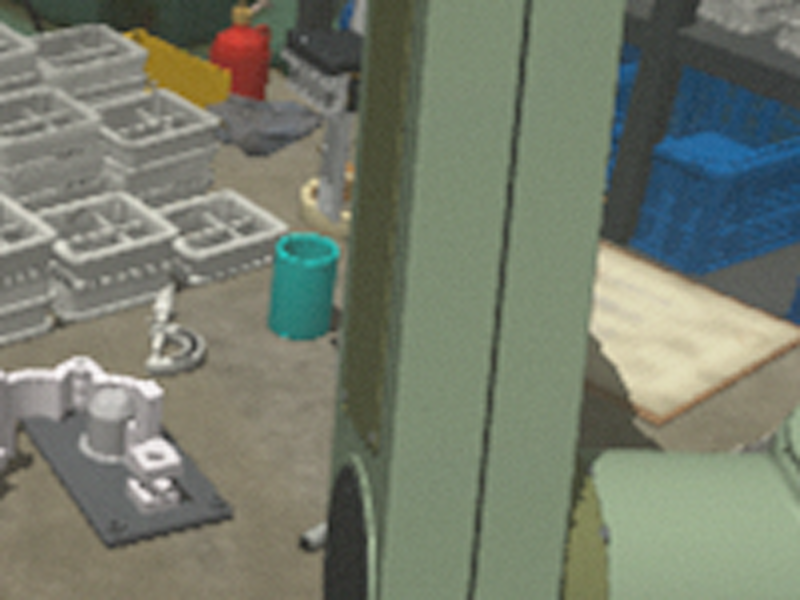

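View pics/c5.png

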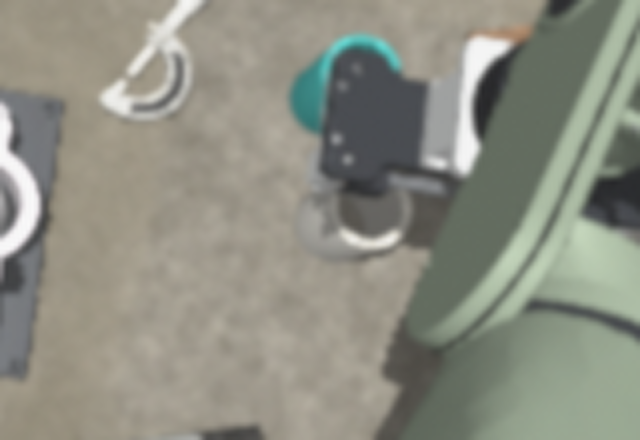

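The arm is over the tube and the gripper clears the turquoise one. Descending.

send_rows --commands "0 0 0.5 0; 0 0 1.5 0; 0 0 3 0; 0 0 4.5 0; 0 0 6 0; 0 0 7.5 0; 0 0 9 0; 0 0 10 0; 0 0 10.5 0; 0 0 10.5 0"

```text
clock: 2.2
ee_pos: [554.0, -263.9, 44.5]
orientation: [-3.128, 0.282, 0.002]
force: [-0.4, 0.6, 0.7]
opening: 1.002
```

```bash
python3 - <<'E'
from h import *
print(sent(0,0,10.5,0))
t=snap('top','t2.png')
st=robot.read_state();print(st['ee_pos'],st['orientation'],st['force'])
b=cv2.imread('pics/t2.png')[160:270,330:490]
cv2.imwrite('pics/c6.png',cv2.resize(b,None,fx=4,fy=4,interpolation=2))
E
```

```text
[np.float64(554.4749350836099), np.float64(-264.2744883550578), 45.447, -0.18020727105543588]
[ 554.58841614 -264.26703282   45.32301682] [-3.12879114e+00  2.82540784e-01  1.20428386e-04] [-0.2894911  -0.10623386 -0.20288349]
```

View pics/c6.png

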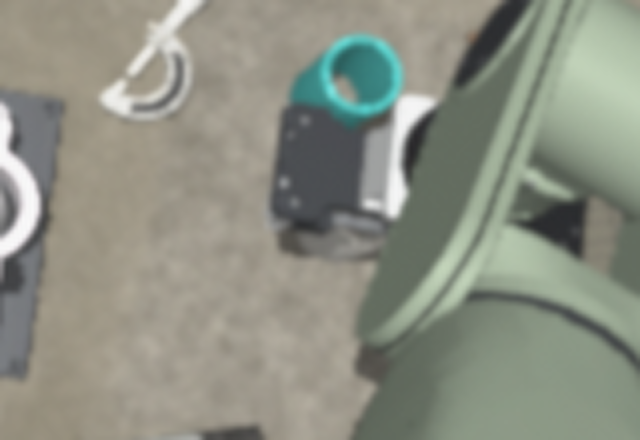

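Tracking is within 1 mm and there is no contact force. The body sits just over the bushing, clear of the turquoise tube. Closing.

send_rows --commands "0 0 0 0; 0 0 0 0; 0 0 0 0; 0 0 0 0; 0 0 0 0; 0 0 0 0; 0 0 0 0; 0 0 0 0; 0 0 0 0; 0 0 0 0" --fingers 0

```text
clock: 3.25
ee_pos: [554.6, -264.7, 45.7]
orientation: [3.128, -0.283, 0.001]
force: [0.7, -2.5, 1.9]
opening: 0.544
```

```bash
python3 - <<'E'
from h import *
need(554.5,-264.3,150,-.178); need(567,-19,150,-.178)
E
```

```text
cmd [ 5.5447e+02 -2.6427e+02  4.5450e+01 -1.8000e-01] -> need cm [ 3.0000e-03  2.0000e-03 -1.0455e+01 -2.0000e-03]
cmd [ 5.5447e+02 -2.6427e+02  4.5450e+01 -1.8000e-01] -> need cm [-3.1640e+00 -2.4355e+01 -1.0455e+01 -2.0000e-03]
```

Opening of 0.544 is about 51 mm, so the bushing is held. Lifting, then carrying it partway towards the jig.

send_rows --commands "0 0 -1 0; 0 0 -3.5 0; 0 -0.5 -7 0; -0.4 -3 -10 0; -0.9 -6.8 -11 0; -1.5 -11 -11 0; -2 -15.2 -11 0; -2.5 -19.4 -11 0; -2.95 -22.8 -11 0; -3.16 -24.4 -11 0"

```text
clock: 4.25
ee_pos: [566.1, -15.1, 155.3]
orientation: [-3.128, 0.278, 0.003]
force: [0.3, -0.9, -1.0]
opening: 0.545
```

```bash
python3 - <<'E'
from h import *
print(sent(-3.16,-24.4,-11,0))
t=snap('top','t3.png');s=snap('scene','s3.png')
st=robot.read_state();print(st['ee_pos'],st['orientation'],st['force'],st['opening'])
print(proj(s,(567,-19,110)),proj(t,(567,-19,110)))
b=cv2.imread('pics/t3.png')[150:260,260:420]
cv2.imwrite('pics/c7.png',cv2.resize(b,None,fx=4,fy=4,interpolation=2))
b=cv2.imread('pics/s3.png')[90:240,220:420]
cv2.imwrite('pics/c8.png',cv2.resize(b,None,fx=4,fy=4,interpolation=2))
E
```

```text
[np.float64(567.1196196844402), np.float64(-18.56190839353951), 155.447, -0.18020727105543588]
[566.61798075 -16.46719546 155.33922362] [-3.12885366e+00  2.77237872e-01  1.56117661e-03] [ 0.09871598 -1.09164102 -0.81884323] 0.5441553955652427
[308.08191419 172.78768947] [327.35786424 205.51824686]
```

View pics/c7.png

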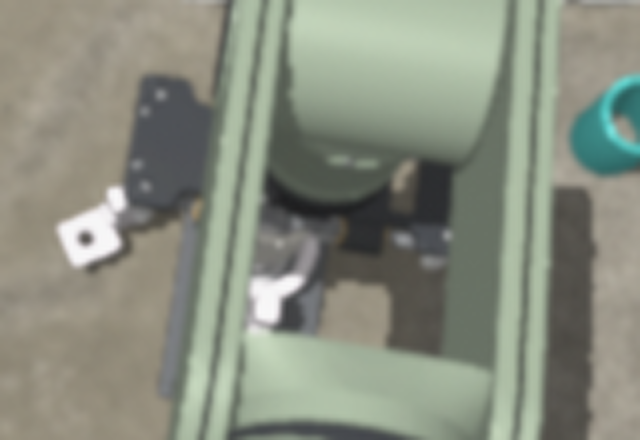

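View pics/c8.png

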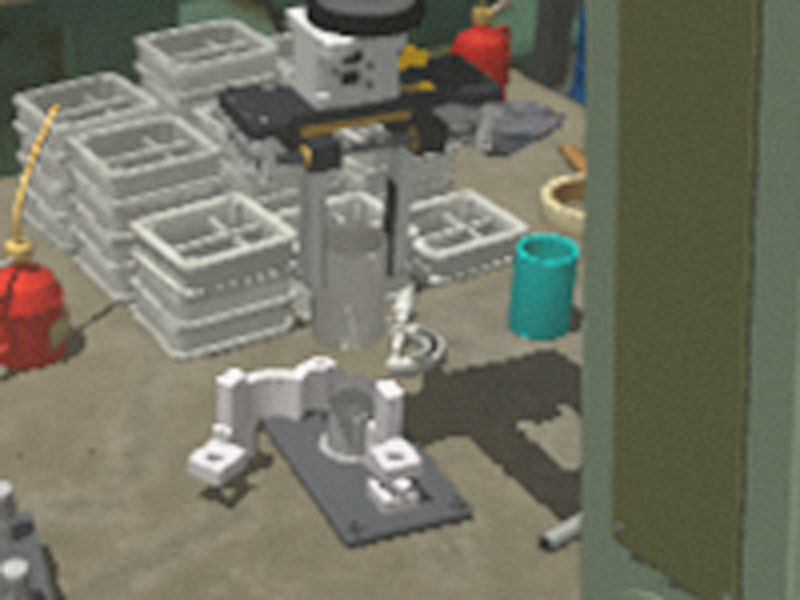

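The bushing hangs upright between the fingers in the scene image, with its bottom near crop (348,340). Once the arm has settled I'll overlay a model cylinder to check centring.

```bash
cat > ov.py <<'E'
from h import *
th=np.linspace(0,2*np.pi,60)
def ov(s,circs,name,box=(220,90,420,240),f=4):
    im=cv2.resize(s['image'][box[1]:box[3],box[0]:box[2],::-1].copy(),None,fx=f,fy=f,interpolation=2)
    for x,y,z,r in circs:
        q=np.array([(proj(s,(x+r*np.cos(a),y+r*np.sin(a),z))-[box[0],box[1]]+.5)*f for a in th]).astype(int); cv2.polylines(im,[q],False,(0,0,255),1)
    cv2.imwrite('pics/'+name,im)
E
python3 - <<'E'
from ov import *
s=snap('scene','s4.png');st=robot.read_state();x,y,z=st['ee_pos'];print(x,y,z)
b=z-45.5
ov(s,[(x,y,b,26),(x,y,b+75,26),(567,-19,53,12),(567,-19,10,18)],'c9.png')
E
```

```text
566.8474816214557 -18.220576826591675 155.38580688422078
```

View pics/c9.png

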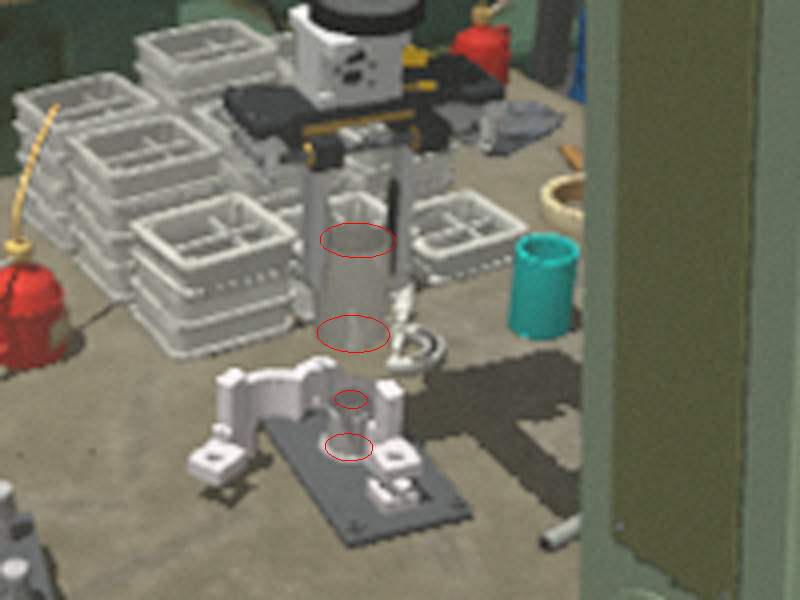

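The model matches the held bushing to about half a pixel, and it is over the post within about 1 mm. Lowering it over the taper.

send_rows --commands "0 0 0.6 0; 0 0 1.6 0; 0 0 2.8 0; 0 0 4 0; 0 0 5 0; 0 0 5.8 0; 0 0 6.3 0; 0 0 6.7 0; 0 0 7 0; 0 0 7 0"

```text
clock: 5.4
ee_pos: [567.0, -18.5, 85.3]
orientation: [-3.129, 0.282, 0.0]
force: [-0.2, 0.0, -1.1]
opening: 0.541
```

```bash
python3 - <<'E'
from ov import *
print(sent(0,0,7,0))
s=snap('scene','s5.png');st=robot.read_state();x,y,z=st['ee_pos'];print(x,y,z,st['force'],st['wrist_torque'])
b=z-45.5
ov(s,[(x,y,b,26),(x,y,b+75,26)],'c10.png')
E
```

```text
[np.float64(567.1196196844402), np.float64(-18.56190839353951), 85.447, -0.18020727105543588]
567.1080735297719 -18.52855765705598 85.5218209153352 [-0.37036287 -0.30906763 -0.93546275] [-0.00372768  0.18921194  0.02997625]
```

View pics/c10.png

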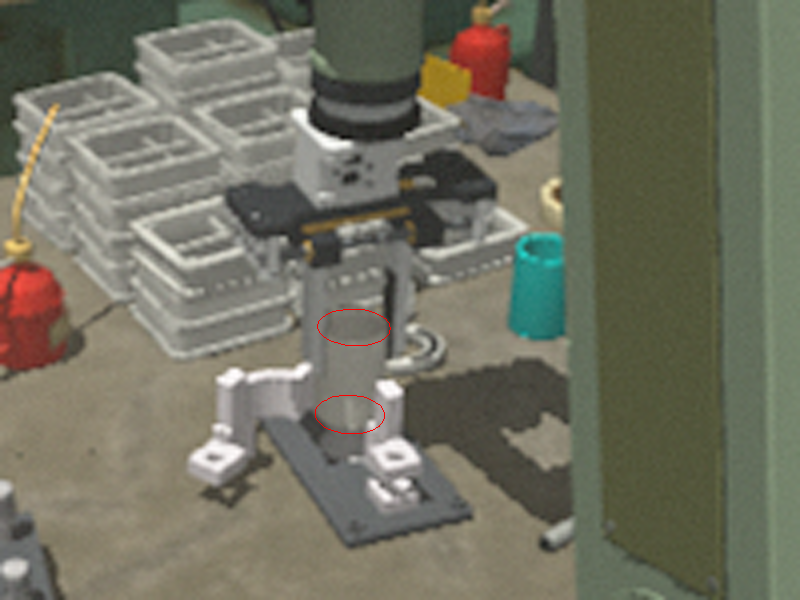

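No contact yet and the post is entering the bore. Continuing down.

send_rows --commands "0 0 0.2 0; 0 0 0.5 0; 0 0 0.8 0; 0 0 1.1 0; 0 0 1.4 0; 0 0 1.7 0; 0 0 2 0; 0 0 2.3 0; 0 0 2.5 0; 0 0 2.5 0"

```text
clock: 6.45
ee_pos: [566.9, -18.4, 60.0]
orientation: [-3.129, 0.283, 0.001]
force: [0.6, -0.7, -1.8]
opening: 0.546
```

send_rows --commands "0 0 0.1 0; 0 0 0.2 0; 0 0 0.3 0; 0 0 0.4 0; 0 0 0.45 0; 0 0 0.5 0; 0 0 0.53 0; 0 0 0.56 0; 0 0 0.6 0; 0 0 0.6 0"

```text
clock: 7.45
ee_pos: [567.2, -18.7, 55.7]
orientation: [3.129, -0.283, 0.0]
force: [-4.4, 0.4, 7.7]
opening: 0.544
```

```bash
python3 - <<'E'
from ov import *
print(sent(0,0,2.5,0));print(sent(0,0,.6,0))
s=snap('scene','s6.png');st=robot.read_state();x,y,z=st['ee_pos'];print(x,y,z,st['force'],st['wrist_torque'])
ov(s,[(567,-19,10,26),(567,-19,85,26)],'c11.png')
E
```

```text
[np.float64(567.1196196844402), np.float64(-18.56190839353951), 60.447, -0.18020727105543588]
[np.float64(567.1196196844402), np.float64(-18.56190839353951), 54.447, -0.18020727105543588]
567.1814230349346 -18.656993932185493 55.63380323307858 [-5.26957924 -1.18663674  7.38637429] [-0.04718365  0.91601204  0.00432004]
```

View pics/c11.png

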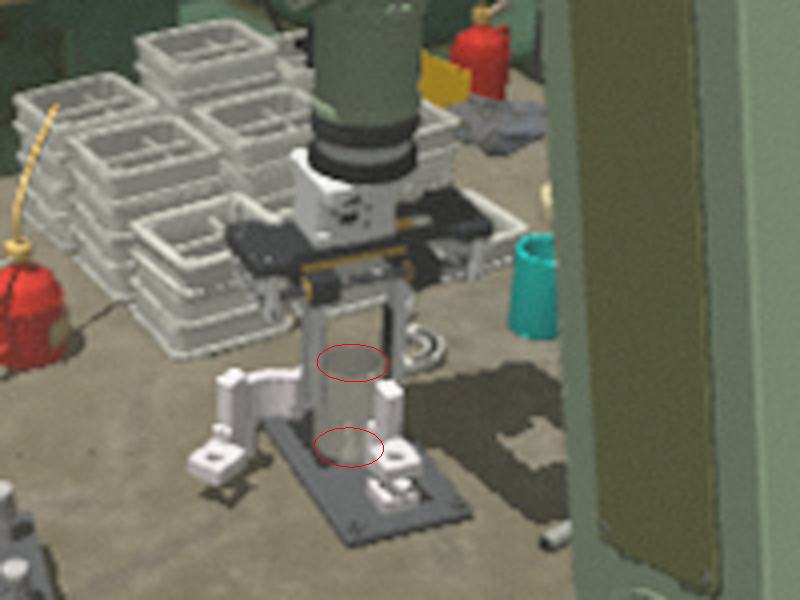

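At z = 55.7 there is 7.7 N upward, and the image overlay agrees with the seated height, so the bushing is on the base. Releasing.

send_rows --commands "0 0 -0.1 0; 0 0 -0.1 0; 0 0 -0.1 0; 0 0 -0.1 0; 0 0 -0.1 0; 0 0 -1 0; 0 0 -3 0; 0 0 -5 0; 0 0 -6 0; 0 0 -6.5 0" --fingers 1

```text
clock: 8.5
ee_pos: [568.1, -18.7, 121.2]
orientation: [3.129, -0.283, 0.004]
force: [0.3, -0.4, 0.8]
opening: 0.996
```

```bash
python3 - <<'E'
from ov import *
from fit import W
print(sent(0,0,-6.5,0))
st=robot.read_state();print(st['ee_pos'],st['qpos'],st['force'])
s=snap('scene','s7.png')
ov(s,[(567,-19,10,26),(567,-19,85,26)],'c12.png')
p=[567.1,-18.8,-.178,.987]
for q in(.987,.75,.5,.25,0):
    p[3]=q
    print(q,W(p,(-104,7.2,66),1).round(1), W(p,(-104,33,66),1).round(1), -.178-q)
P=.987;p[3]=P
w=W(p,(-104,37,0),1); need(w[0],w[1],120,-.178-P)
E
```

```text
[np.float64(567.1196196844402), np.float64(-18.56190839353951), 119.447, -0.18020727105543588]
[568.12323243 -18.73303902 121.17638138] [-1.85207933e-01  2.73124548e-01  1.64337034e+00  2.41109606e-05
  1.22226739e+00  1.56577548e+00] [ 0.32600218 -0.4165966   0.84279017]
0.987 [589.7  69.3  66. ] [613.4  79.5  66. ] -1.165
0.75 [567.6  58.5  66. ] [588.3  74.   66. ] -0.9279999999999999
0.5 [547.7  41.8  66. ] [563.9  61.9  66. ] -0.6779999999999999
0.25 [532.6  20.6  66. ] [543.3  44.1  66. ] -0.428
0 [523.1  -3.6  66. ] [527.7  21.8  66. ] -0.178
cmd [ 5.6712e+02 -1.8560e+01  1.1945e+02 -1.8000e-01] -> need cm [  3.133 -10.7    -0.055   0.985]
```

View pics/c12.png

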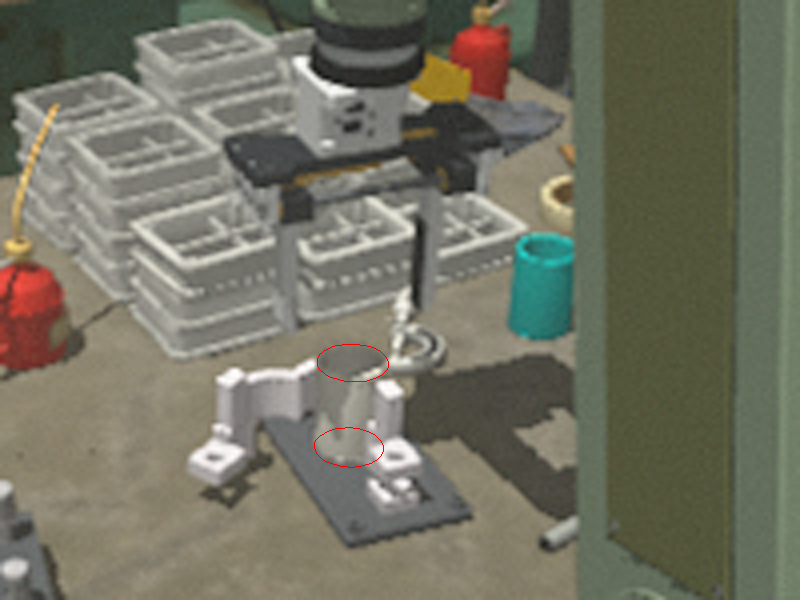

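The bushing stays seated and upright after release. To swing the jaw I'll push the tab's outer face with the shut fingers' narrow side, which keeps the last joint in range.

```bash
cat > jaw.py <<'E'
from h import *
from fit import W
def jw(q,Y,X=-104): return W([567.1,-18.8,-.178,q],(X,Y,0),1)
def rows(lst):
    x,y,z,a=cmd()
    for q,Y,Z in lst:
        w=jw(q,Y); ex,ey=w[0]-x,w[1]-y
        print(f"{(ex*np.cos(a)+ey*np.sin(a))/10:.2f} {(ex*np.sin(a)-ey*np.cos(a))/10:.2f} {(z-Z)/10:.2f} {a-(1.393-q):.3f}")
E
python3 - <<'E'
from jaw import *
rows([(.987,42,120)])
E
```

```text
3.55 -10.98 -0.06 -0.586
```

send_rows --commands "0.2 -0.5 0 -0.03; 0.7 -2 0 -0.1; 1.2 -3.6 0 -0.2; 1.8 -5.4 0 -0.3; 2.3 -7.1 0 -0.4; 2.8 -8.7 0 -0.48; 3.2 -10 0 -0.54; 3.45 -10.7 0 -0.58; 3.55 -11 0 -0.59; 3.55 -11 0 -0.59" --fingers 0

```text
clock: 9.55
ee_pos: [621.4, 83.5, 118.8]
orientation: [-3.076, -0.64, 0.002]
force: [-0.4, -0.8, -0.2]
opening: 0.187
```

```bash
python3 - <<'E'
from ov import *
print(sent(3.55,-11,0,-.59))
s=snap('scene','s8.png');st=robot.read_state();x,y,z=st['ee_pos'];print(x,y,z,st['opening'],st['qpos'])
ov(s,[(x,y,z,8)],'c13.png')
E
```

```text
[np.float64(621.7604368155795), np.float64(83.29402468471268), 119.447, 0.4097927289445641]
621.3974605316266 83.06553795452884 118.96529241629024 0.1451507359610569 [-4.91369341e-03  3.93169876e-01  1.48798695e+00 -2.52209888e-04
  1.26140004e+00  1.15655567e+00]
```

View pics/c13.png

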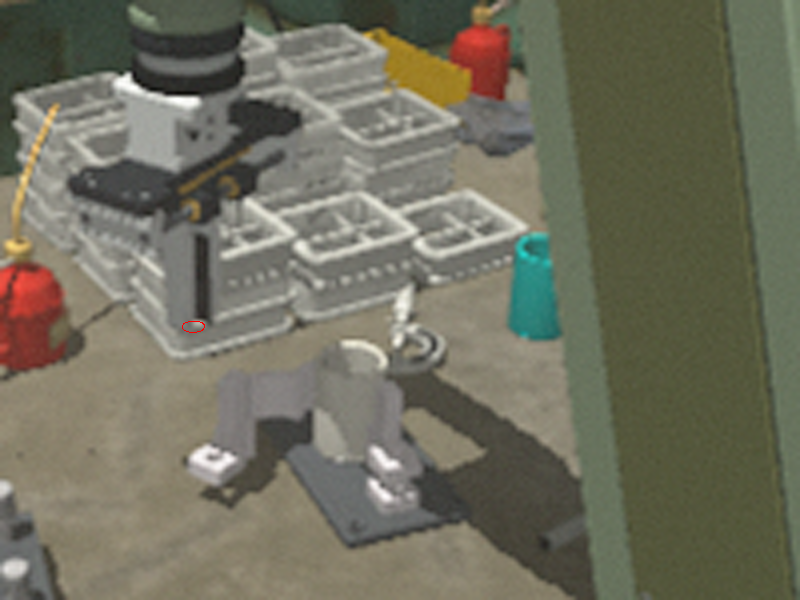

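```bash
python3 - <<'E'
from jaw import *
S=dict(np.load('scene0.npz'));T=dict(np.load('top0.npz'))
print(at(S,265,178.7,0), proj(S,(621,83,58)), at(T,306,148,0),at(T,306,148,90))
for u,v in((304,110),(306,60)): print(at(T,u,v,100))
rows([(.987,42,58)])
E
```

```text
[760.58309091  18.24778025   0.        ] [268.34830911 189.11426768] [751.39955879  22.04280357   0.        ] [721.44512604  28.56764516  90.        ]
[820.52640614  32.03299619 100.        ]
[960.54002946  23.52556664 100.        ]
-0.01 0.02 6.14 0.004
```

send_rows --commands "0 0 0.5 0; 0 0 1.3 0; 0 0 2.2 0; 0 0 3.2 0; 0 0 4.2 0; 0 0 5 0; 0 0 5.6 0; 0 0 6 0; 0 0 6.1 0; 0 0 6.1 0"

```text
clock: 10.6
ee_pos: [621.9, 83.3, 58.5]
orientation: [3.076, 0.639, 0.0]
force: [-0.3, 1.0, 0.4]
opening: 0.003
```

```bash
python3 - <<'E'
from ov import *
from jaw import rows
print(sent(0,0,6.1,0))
s=snap('scene','s9.png');st=robot.read_state();x,y,z=st['ee_pos'];print(x,y,z,st['opening'],st['force'])
ov(s,[(x,y,z,8)],'c14.png')
rows([(.97,36,58),(.95,29,58),(.9,24,58),(.82,22,58),(.74,22,58),(.66,22,58),(.58,22,58),(.5,22,58),(.45,22,58),(.45,22,58)])
E
```

```text
[np.float64(621.7604368155795), np.float64(83.29402468471268), 58.447, 0.4097927289445641]
622.1097037781612 83.32672868495781 58.800547631858855 0.006039576545568577 [-0.09169394  0.45707059  0.29383515]
-0.79 -0.04 0.04 -0.013
-1.70 -0.09 0.04 -0.033
-2.73 -0.16 0.04 -0.083
-3.77 -0.22 0.04 -0.163
-4.62 -0.22 0.04 -0.243
-5.47 -0.16 0.04 -0.323
-6.31 -0.03 0.04 -0.403
-7.14 0.17 0.04 -0.483
-7.64 0.33 0.04 -0.533
-7.64 0.33 0.04 -0.533
```

View pics/c14.png

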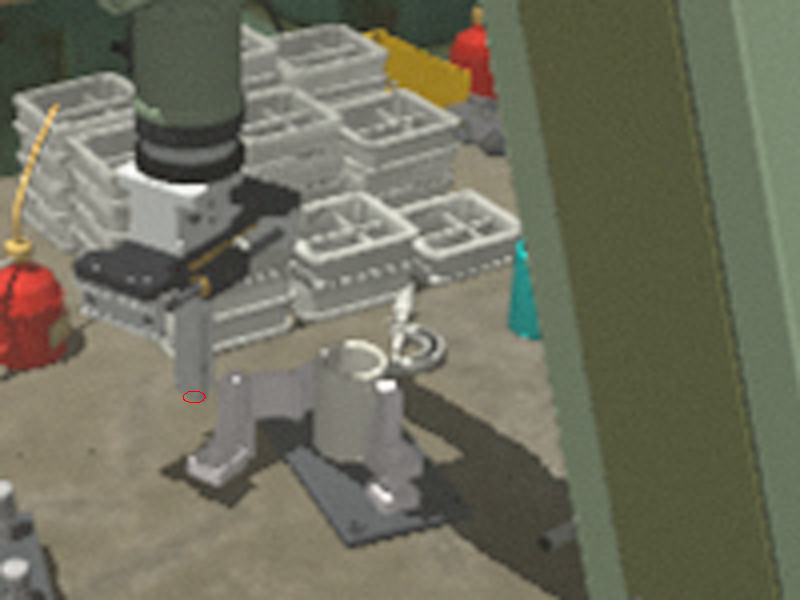

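The fingers are shut beyond the swing tab, at crop (193,395) against the tab at (235,385), and they clear the baskets. Pushing along the arc.

send_rows --commands "-0.8 0 0 -0.01; -1.7 -0.1 0 -0.03; -2.7 -0.15 0 -0.08; -3.75 -0.2 0 -0.16; -4.6 -0.2 0 -0.24; -5.45 -0.15 0 -0.32; -6.3 0 0 -0.4; -7.1 0.15 0 -0.48; -7.6 0.3 0 -0.53; -7.6 0.3 0 -0.53"

```text
clock: 11.65
ee_pos: [552.1, 49.8, 58.7]
orientation: [-2.801, -1.422, 0.001]
force: [0.6, -0.2, -0.5]
opening: 0.004
```

```bash
python3 - <<'E'
from ov import *
from jaw import rows
print(sent(-7.6,.3,0,-.53))
s=snap('scene','s10.png');st=robot.read_state();x,y,z=st['ee_pos'];print(x,y,z,st['opening'],st['force'])
ov(s,[(x,y,z,8)],'c15.png')
rows([(.42,22,58),(.36,22,58),(.3,22,58),(.24,22,58),(.18,22,58),(.12,22,58),(.06,22,58),(.02,21.5,58),(0,21,58),(0,20.5,58)])
E
```

```text
[np.float64(553.2482343258713), np.float64(50.26255317632801), 58.447, 0.9397927289445641]
552.546464663987 50.010803598686344 58.68146688638549 0.0008757089761070491 [0.33410446 1.08354176 0.06305984]
-0.37 -0.06 0.04 -0.033
-1.00 -0.15 0.04 -0.093
-1.63 -0.21 0.04 -0.153
-2.27 -0.22 0.04 -0.213
-2.91 -0.20 0.04 -0.273
-3.54 -0.14 0.04 -0.333
-4.17 -0.04 0.04 -0.393
-4.63 0.07 0.04 -0.433
-4.88 0.14 0.04 -0.453
-4.93 0.16 0.04 -0.453
```

View pics/c15.png

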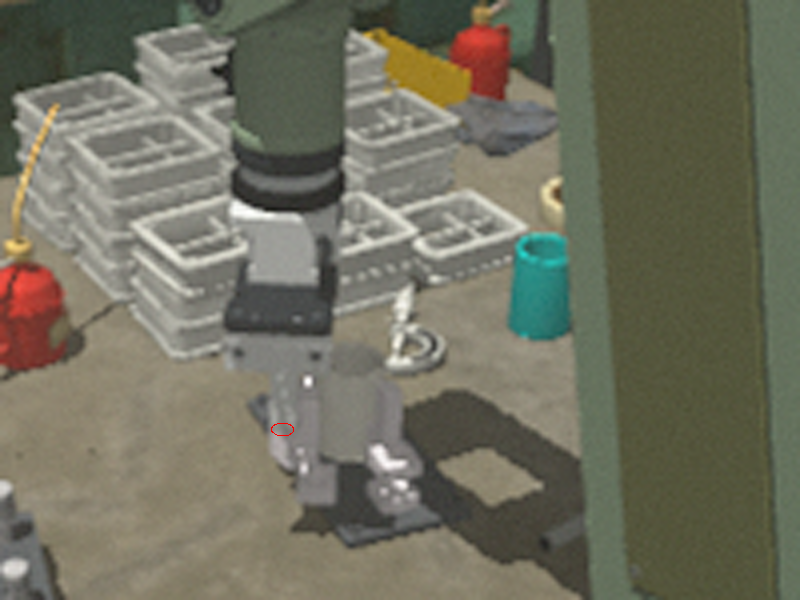

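The jaw is following, with its tab now at crop (308,385). Continuing to shut.

send_rows --commands "-0.35 -0.05 0 -0.03; -1 -0.15 0 -0.09; -1.65 -0.2 0 -0.15; -2.25 -0.2 0 -0.21; -2.9 -0.2 0 -0.27; -3.55 -0.15 0 -0.33; -4.15 -0.05 0 -0.39; -4.65 0.05 0 -0.43; -4.9 0.15 0 -0.45; -5 0.15 0 -0.45"

```text
clock: 12.7
ee_pos: [525.6, 10.7, 58.7]
orientation: [-2.413, -2.009, -0.006]
force: [2.5, 8.4, -2.3]
opening: 0.007
```

send_rows --commands "-0.05 0 0 0; -0.1 0 0 0; -0.1 0 0 0; -0.1 0 0 0; -0.1 0 0 0; 0.2 0 0 0; 0.6 0 0 0; 1.2 0 0 0; 1.9 0 0 0; 2.2 0 0 0"

```text
clock: 13.7
ee_pos: [529.0, 31.3, 58.4]
orientation: [-2.413, -2.012, 0.0]
force: [-0.3, -0.0, 0.2]
opening: 0.004
```

```bash
python3 - <<'E'
from ov import *
from jaw import rows
print(sent(-5,.15,0,-.45));print(sent(2.2,0,0,0))
s=snap('scene','s11.png');st=robot.read_state();x,y,z=st['ee_pos'];print(x,y,z,st['opening'],st['force'])
ov(s,[],'c16.png')
E
```

```text
[np.float64(524.9616182924469), np.float64(9.00582822902256), 58.447, 1.3897927289445642]
[np.float64(528.9219893557804), np.float64(30.646425749440304), 58.447, 1.3897927289445642]
529.0450349277731 31.491911912279896 58.436602862398054 0.002693588709849773 [-0.10258512  0.65458027 -0.08837895]
```

View pics/c16.png

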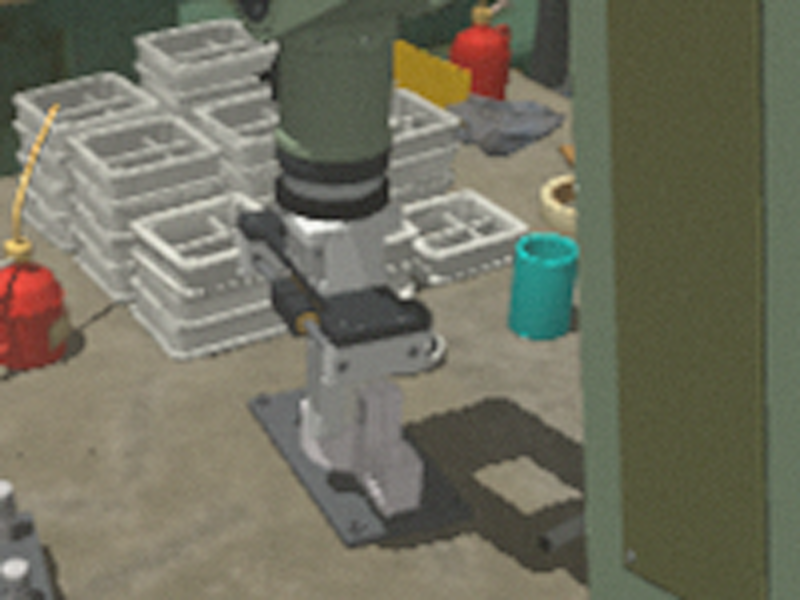

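The jaw met its stop with 8.4 N at the expected shut position, and the scene image shows the tabs side by side. Next is the long pin.

```bash
python3 - <<'E'
from h import *
need(566.3,261.5,120,-.285)
E
```

```text
cmd [528.92  30.65  58.45   1.39] -> need cm [23.381 -0.479 -6.155 -1.467]
```

send_rows --commands "0 0 -1 0.06; 0 0 -3.5 0.19; 0.4 0 -6.5 0.33; 2.5 0 -8 0.47; 5.8 -0.1 -8 0.61; 9.4 -0.15 -8 0.75; 13 -0.2 -8 0.89; 16.6 -0.3 -8 1.03; 20 -0.4 -8 1.17; 22 -0.45 -8 1.31" --fingers 0.6

```text
clock: 14.75
ee_pos: [564.1, 250.3, 138.4]
orientation: [-3.139, -0.119, -0.0]
force: [0.4, 0.7, 0.2]
opening: 0.597
```

```bash
python3 - <<'E'
from h import *
print(sent(22,-.45,-8,1.31))
s=snap('scene','s12.png');t=snap('top','t12.png')
b=cv2.imread('pics/t12.png')[170:260,250:370]
cv2.imwrite('pics/c17.png',cv2.resize(b,None,fx=6,fy=6,interpolation=2))
b=cv2.imread('pics/s12.png')[150:240,240:360]
cv2.imwrite('pics/c18.png',cv2.resize(b,None,fx=6,fy=6,interpolation=2))
need(566.3,261.5,90,-.285)
print(robot.read_state()['qpos'])
E
```

```text
[np.float64(564.0992141326665), np.float64(247.86247685293594), 138.447, 0.07979272894456413]
cmd [5.6410e+02 2.4786e+02 1.3845e+02 8.0000e-02] -> need cm [ 0.328 -1.342  4.845  0.365]
[2.77265920e-01 3.52913531e-01 1.50017395e+00 4.07328323e-04
 1.28811913e+00 1.76493016e+00]
```

View pics/c17.png

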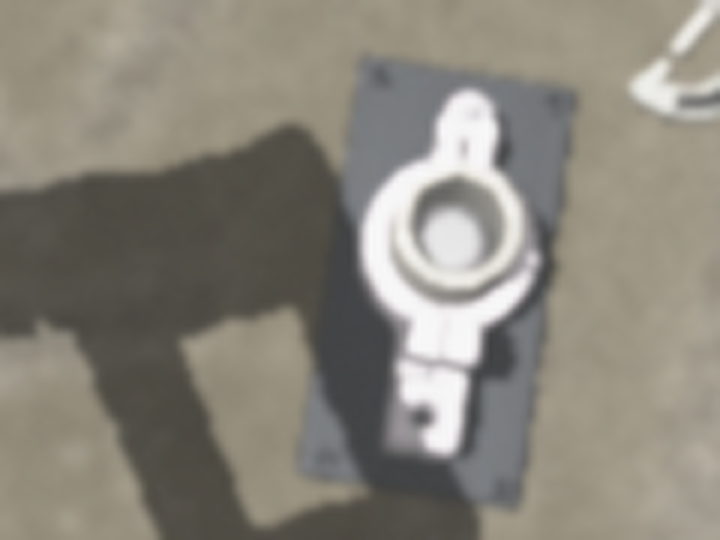

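View pics/c18.png

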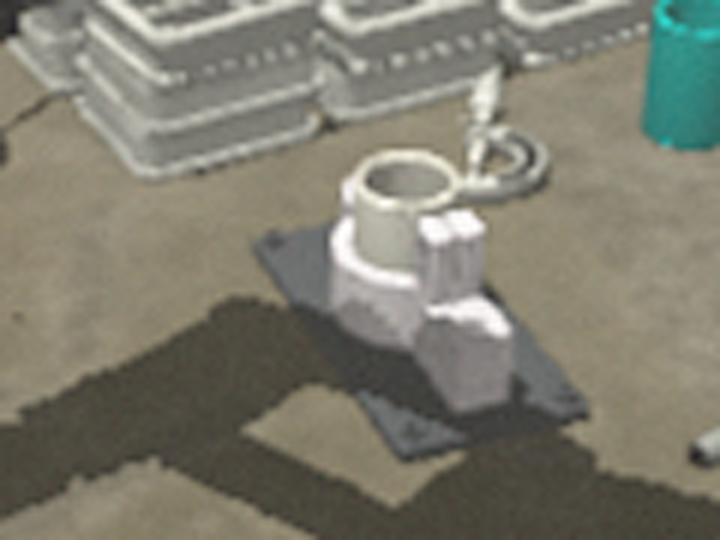

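The jig is shut, with the bushing inside, the tabs together at crop (452,245), and the ear hole visible at top px (320,239). Now aligning over the far (long) pin and descending.

send_rows --commands "0.05 -0.2 0.2 0.06; 0.15 -0.5 0.6 0.15; 0.2 -0.8 1.1 0.22; 0.25 -1.05 1.7 0.28; 0.3 -1.2 2.3 0.33; 0.33 -1.3 2.8 0.36; 0.33 -1.35 3.2 0.365; 0.33 -1.35 3.4 0.365; 0.33 -1.35 3.5 0.365; 0.33 -1.35 3.5 0.365" --fingers 0.45

```text
clock: 15.85
ee_pos: [566.3, 261.3, 103.5]
orientation: [3.11, -0.446, -0.0]
force: [-0.2, 0.3, -0.3]
opening: 0.45
```

```bash
python3 - <<'E'
from ov import *
print(sent(.33,-1.35,3.5,.365))
s=snap('scene','s13.png');st=robot.read_state();x,y,z=st['ee_pos'];print(x,y,z,st['opening'],st['orientation'])
ov(s,[(566.3,261.5,76,9),(566.3,261.5,48,9)],'c19.png',(170,120,290,280),4)
need(566.3,261.5,51.5,-.285)
E
```

```text
[np.float64(566.3126552184989), np.float64(261.5825598905691), 103.447, -0.28520727105543586]
566.4341528925904 261.4001682823853 103.63292220161046 0.4497889201984043 [ 3.10979496e+00 -4.45799620e-01  3.63866907e-04]
cmd [ 5.6631e+02  2.6158e+02  1.0345e+02 -2.9000e-01] -> need cm [ 1.000e-03  8.000e-03  5.195e+00 -0.000e+00]
```

View pics/c19.png

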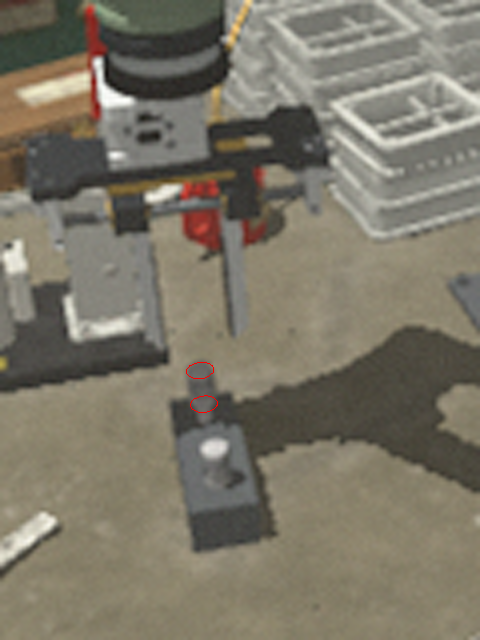

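The modelled head ring lies on the far pin, and the gripper straddles it clear of the clamp. Down and grip.

send_rows --commands "0 0 0.3 0; 0 0 1 0; 0 0 1.9 0; 0 0 2.8 0; 0 0 3.6 0; 0 0 4.3 0; 0 0 4.8 0; 0 0 5.1 0; 0 0 5.2 0; 0 0 5.2 0"

```text
clock: 16.9
ee_pos: [566.4, 261.6, 51.5]
orientation: [-3.11, 0.446, -0.0]
force: [0.7, 0.4, 0.4]
opening: 0.45
```

send_rows --commands "0 0 0 0; 0 0 0 0; 0 0 0 0; 0 0 0 0; 0 0 0 0; 0 0 0 0; 0 0 0 0; 0 0 0 0; 0 0 0 0; 0 0 0 0" --fingers 0

```text
clock: 17.9
ee_pos: [566.4, 261.5, 51.6]
orientation: [3.11, -0.446, 0.0]
force: [0.5, -1.1, 2.3]
opening: 0.185
```

```bash
python3 - <<'E'
from h import *
print(sent(0,0,5.2,0))
st=robot.read_state();print(st['ee_pos'],st['force'],st['opening'])
from fit import W
w=W([567.1,-18.8,-.178,0],(-76,0,0),0);print(w)
need(w[0],w[1],150,-.178)
E
```

```text
[np.float64(566.3126552184989), np.float64(261.5825598905691), 51.447, -0.28520727105543586]
[566.43736409 261.54189086  51.60191754] [ 0.54235063 -1.07357468  2.33531076] 0.18462427456204808
[492.30081642  -5.34332377   0.        ]
cmd [ 5.6631e+02  2.6158e+02  5.1450e+01 -2.9000e-01] -> need cm [ 0.408 27.697 -9.855 -0.107]
```

Gripped (opening about 17.4 mm against an 18 mm head). Lifting straight out, then carrying across.

send_rows --commands "0 0 -0.6 0; 0 0 -1.8 0; 0 0 -3.2 0; 0 0 -5 0; 0 0.5 -7 -0.01; 0 2 -8.8 -0.02; 0.1 4.5 -9.8 -0.03; 0.1 7.5 -9.8 -0.04; 0.15 10.5 -9.8 -0.05; 0.2 13.5 -9.8 -0.06"

```text
clock: 18.9
ee_pos: [530.0, 130.6, 151.1]
orientation: [-3.122, 0.351, -0.002]
force: [0.2, 0.2, 0.4]
opening: 0.185
```

send_rows --commands "0 2.5 0 -0.01; 0.1 5 0 -0.02; 0.1 7.5 0 -0.03; 0.2 9.8 0 -0.04; 0.2 11.8 0 -0.05; 0.2 13.2 0 -0.05; 0.2 14 0 -0.05; 0.2 14.3 0 -0.05; 0.2 14.3 0 -0.05; 0.2 14.3 0 -0.05"

```text
clock: 19.9
ee_pos: [500.3, -7.8, 149.5]
orientation: [-3.129, 0.274, 0.0]
force: [0.4, 1.7, -1.1]
opening: 0.181
```

```bash
python3 - <<'E'
from ov import *
sent(.2,13.5,-9.8,-.06);print(sent(.2,14.3,0,-.05))
s=snap('scene','s14.png');t=snap('top','t14.png');st=robot.read_state();x,y,z=st['ee_pos'];print(x,y,z,st['opening'],st['force'])
u=z-3.5
ov(s,[(x,y,u,9),(x,y,u+28,9),(x,y,u-36,5),(492.3,-5.3,50,6.25)],'c20.png',(260,90,360,240),4)
ov(t,[(492.3,-5.3,50,6.25),(x,y,u+28,9)],'c21.png',(270,170,370,270),6)
need(492.3,-5.3,100,-.178)
E
```

```text
[np.float64(500.2651478820295), np.float64(-8.362164218023338), 149.447, -0.17520727105543588]
500.3224462019422 -7.714784987433754 149.37550203286887 0.1877837287041679 [ 0.36969762  0.0667637  -0.69503492]
cmd [ 5.0027e+02 -8.3600e+00  1.4945e+02 -1.8000e-01] -> need cm [-8.380e-01 -1.630e-01  4.945e+00  3.000e-03]
```

View pics/c20.png

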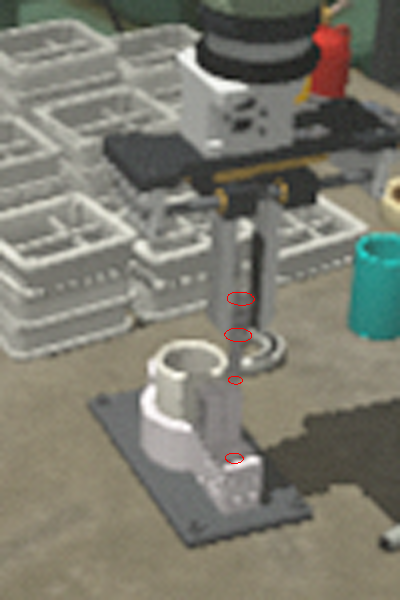

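View pics/c21.png

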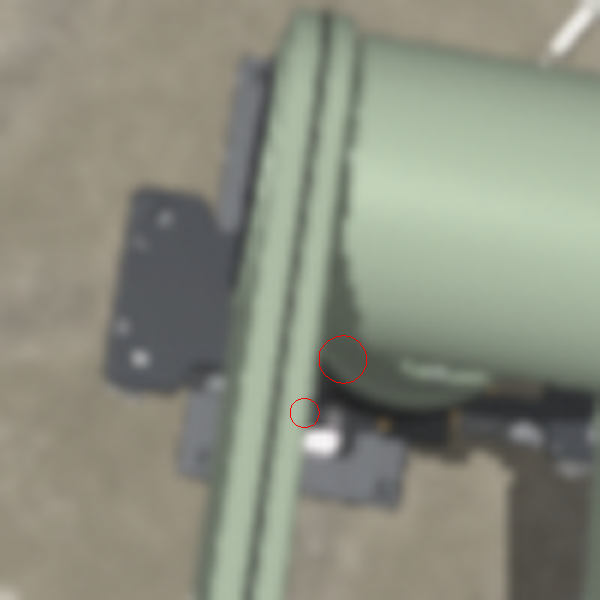

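The pin hangs vertical as modelled. Aligning over the ear hole with the nose about 10 mm above it.

send_rows --commands "-0.2 -0.05 0 0; -0.5 -0.1 0 0; -0.75 -0.15 0.3 0; -0.84 -0.16 1 0; -0.84 -0.16 2 0; -0.84 -0.16 3 0; -0.84 -0.16 3.9 0; -0.84 -0.16 4.5 0; -0.84 -0.16 4.7 0; -0.84 -0.16 4.7 0"

```text
clock: 21.0
ee_pos: [492.1, -5.3, 102.0]
orientation: [-3.129, 0.275, 0.001]
force: [0.6, 0.5, 0.1]
opening: 0.188
```

```bash
python3 - <<'E'
from ov import *
print(sent(-.84,-.16,4.7,0))
s=snap('scene','s15.png');st=robot.read_state();x,y,z=st['ee_pos'];print(x,y,z,st['opening'],st['force'])
u=z-3.5
ov(s,[(x,y,u-36,5),(492.3,-5.3,50,6.25)],'c22.png',(280,160,340,220),10)
print(proj(s,(x,y,u-36)))
E
```

```text
[np.float64(492.2726478512158), np.float64(-5.322436720788835), 102.447, -0.17520727105543588]
492.42986029489816 -5.37035839708259 102.46086155802698 0.18595070705177555 [-0.43920465  0.40249625 -0.32613579]
[318.35455686 200.24537161]
```

View pics/c22.png

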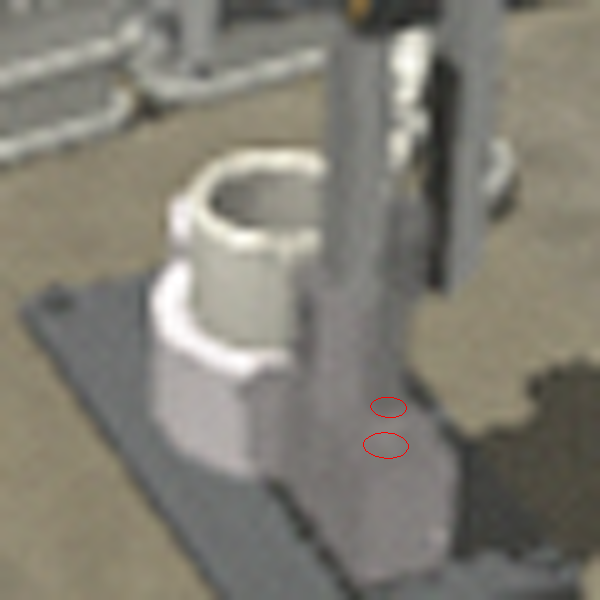

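```bash
python3 - <<'E'
import cv2,numpy as np
a=cv2.imread('pics/s15.png')[175:220,295:340]
a=cv2.resize(a,None,fx=13,fy=13,interpolation=2)
g=cv2.cvtColor(a,cv2.COLOR_BGR2GRAY).astype(float)
g=np.clip((g-60)/(150-60),0,1)*255
cv2.imwrite('pics/c23.png',g.astype('uint8'))
E
```

```text
(no output)
```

View pics/c23.png

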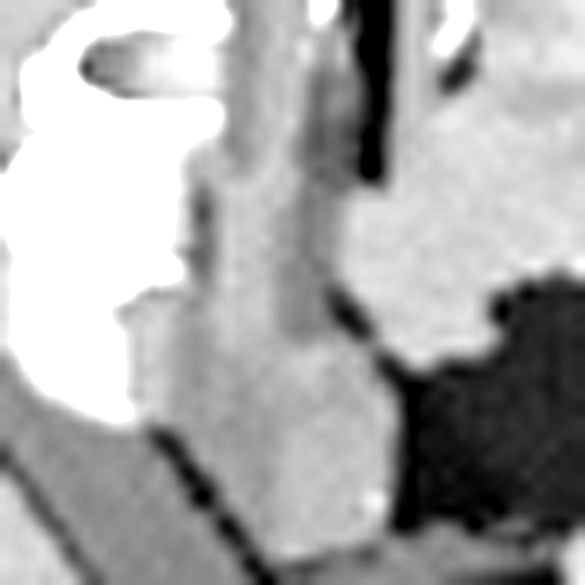

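With the contrast stretched, the pin nose is at (318.3, 200.8) against a predicted (318.4, 200.2), so it is on axis. Lowering gently and watching the force.

send_rows --commands "0 0 0.2 0; 0 0 0.4 0; 0 0 0.6 0; 0 0 0.8 0; 0 0 1 0; 0 0 1.2 0; 0 0 1.4 0; 0 0 1.6 0; 0 0 1.8 0; 0 0 1.8 0"

```text
clock: 22.05
ee_pos: [492.2, -5.8, 84.2]
orientation: [3.129, -0.275, -0.0]
force: [0.6, -1.7, -1.0]
opening: 0.189
```

The nose is at about 43 mm, inside the top ear, with almost no force. Continuing.

send_rows --commands "0 0 0.2 0; 0 0 0.4 0; 0 0 0.6 0; 0 0 0.8 0; 0 0 1 0; 0 0 1.2 0; 0 0 1.4 0; 0 0 1.5 0; 0 0 1.5 0; 0 0 1.5 0"

```text
clock: 23.05
ee_pos: [492.4, -5.8, 69.3]
orientation: [3.129, -0.275, 0.0]
force: [-1.3, -4.7, 1.3]
opening: 0.185
```

The middle ear is passed. There is a small side force of -4.7 N in y, so I'll shift about 0.6 mm that way while going on.

send_rows --commands "0 0.06 0.1 0; 0 0.06 0.25 0; 0 0.06 0.4 0; 0 0.06 0.55 0; 0 0.06 0.7 0; 0 0.06 0.85 0; 0 0.06 1 0; 0 0.06 1.1 0; 0 0.06 1.2 0; 0 0.06 1.2 0"

```text
clock: 24.05
ee_pos: [492.1, -5.9, 57.2]
orientation: [-3.129, 0.275, 0.0]
force: [-0.8, -3.9, 0.6]
opening: 0.187
```

send_rows --commands "0 0.03 0.05 0; 0 0.03 0.1 0; 0 0.03 0.15 0; 0 0.03 0.2 0; 0 0.03 0.25 0; 0 0.03 0.3 0; 0 0.03 0.35 0; 0 0.03 0.4 0; 0 0.03 0.45 0; 0 0.03 0.45 0"

```text
clock: 25.05
ee_pos: [492.1, -6.0, 53.8]
orientation: [-3.129, 0.275, 0.001]
force: [-2.3, -0.8, 7.9]
opening: 0.187
```

```bash
python3 - <<'E'
from ov import *
sent(0,0,1.8,0);sent(0,0,1.5,0);sent(0,.06,1.2,0);print(sent(0,.03,.45,0))
s=snap('scene','s16.png');st=robot.read_state();x,y,z=st['ee_pos'];print(x,y,z,st['opening'],st['force'])
ov(s,[(492.3,-5.8,50,9),(492.3,-5.8,78,9)],'c24.png',(280,160,340,220),10)
E
```

```text
[np.float64(492.1157668359707), np.float64(-6.208658107946507), 52.947, -0.17520727105543588]
492.08794080990873 -6.004761769271489 53.78760532635883 0.18799811035104985 [-3.21935872 -0.66946112  7.34619413]
```

View pics/c24.png

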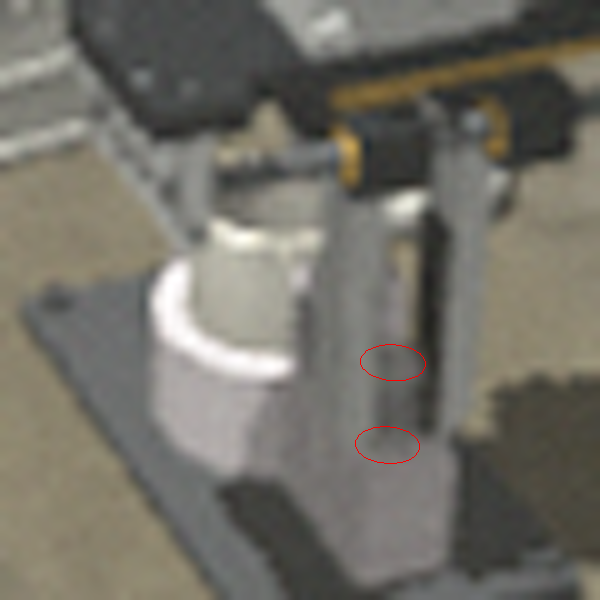

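Contact is 7.9 N at z = 53.8 (expected 53.6), so the pin head is on the top ear. Releasing and rising.

send_rows --commands "0 0 -0.05 0; 0 0 -0.05 0; 0 0 -0.05 0; 0 0 -0.05 0; 0 0 -0.05 0; 0 0 -1 0; 0 0 -3 0; 0 0 -5 0; 0 0 -6.5 0; 0 0 -7 0" --fingers 0.7

```text
clock: 26.1
ee_pos: [493.8, -6.5, 125.5]
orientation: [3.129, -0.275, 0.007]
force: [-0.4, -0.1, -0.6]
opening: 0.7
```

```bash
python3 - <<'E'
from ov import *
print(sent(0,0,-7,0))
s=snap('scene','s17.png');st=robot.read_state();x,y,z=st['ee_pos'];print(x,y,z,st['opening'],st['force'])
ov(s,[(492.3,-5.8,50,9),(492.3,-5.8,78,9)],'c25.png',(280,160,340,220),10)
need(521.8,-11,120,-.178)
E
```

```text
[np.float64(492.1157668359707), np.float64(-6.208658107946507), 122.947, -0.17520727105543588]
493.69448080803295 -6.44896001977928 125.32504963326868 0.7012776609364427 [ 0.87653063 -0.60228821 -0.00157547]
cmd [ 4.9212e+02 -6.2100e+00  1.2295e+02 -1.8000e-01] -> need cm [ 3.006e+00 -4.600e-02  2.950e-01  3.000e-03]
```

View pics/c25.png

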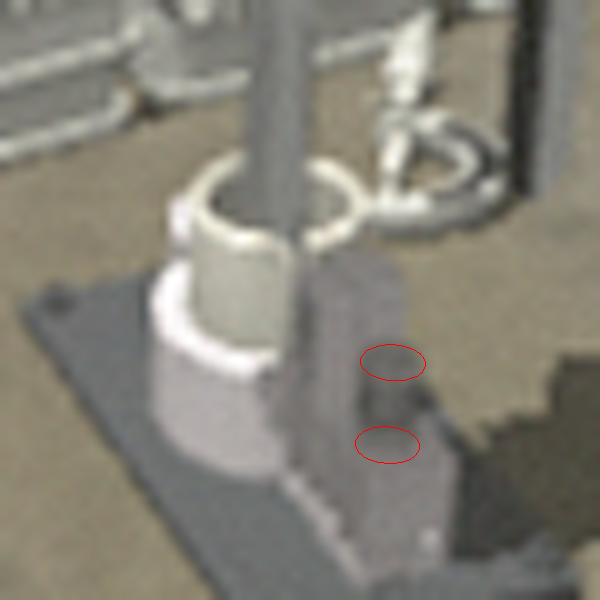

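The pin head sits where the seated model puts it and did not come up with the fingers. Moving over the tabs and down.

send_rows --commands "0.3 0 0 0; 0.9 0 0 0; 1.6 0 0 0; 2.3 0 0 0; 2.8 0 0 0; 3 0 0 0; 3 -0.05 0.3 0; 3 -0.05 0.9 0; 3 -0.05 1.5 0; 3 -0.05 2 0"

```text
clock: 27.15
ee_pos: [521.0, -10.8, 102.0]
orientation: [-3.129, 0.275, 0.002]
force: [-0.6, 0.3, 1.2]
opening: 0.699
```

send_rows --commands "0 0 0.5 0; 0 0 1.2 0; 0 0 2 0; 0 0 2.8 0; 0 0 3.5 0; 0 0 4.1 0; 0 0 4.5 0; 0 0 4.7 0; 0 0 4.7 0; 0 0 4.7 0"

```text
clock: 28.15
ee_pos: [522.0, -11.0, 56.2]
orientation: [3.129, -0.275, 0.001]
force: [0.5, -0.5, -0.0]
opening: 0.7
```

```bash
python3 - <<'E'
from ov import *
sent(3,-.05,2,0);print(sent(0,0,4.7,0))
s=snap('scene','s18.png');st=robot.read_state();x,y,z=st['ee_pos'];print(x,y,z,st['opening'],st['force'])
ov(s,[],'c26.png',(270,140,350,220),7)
E
```

```text
[np.float64(521.7436358608071), np.float64(-10.945680067695328), 55.947, -0.17520727105543588]
522.1119654775678 -11.009436761400739 56.31084784799862 0.6995792270964295 [-0.19702848 -0.61632911 -0.33824386]
```

View pics/c26.png

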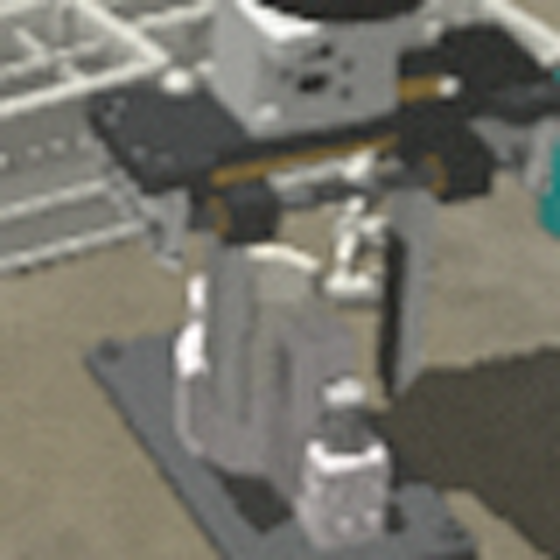

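The fingers straddle the tabs, and the pin head is seated on the ear at crop (348,415). Squeezing.

send_rows --commands "0 0 0 0; 0 0 0 0; 0 0 0 0; 0 0 0 0; 0 0 0 0; 0 0 0 0; 0 0 0 0; 0 0 0 0; 0 0 0 0; 0 0 0 0" --fingers 0

```text
clock: 29.2
ee_pos: [521.5, -12.4, 56.0]
orientation: [3.127, -0.274, -0.001]
force: [-1.2, -5.3, 0.3]
opening: 0.29
```

```bash
python3 - <<'E'
from ov import *
s=snap('scene','s19.png');t=snap('top','t19.png');st=robot.read_state();x,y,z=st['ee_pos'];print(x,y,z,st['opening'],st['opening']*94,st['force'])
ov(s,[(492.3,-5.8,50,9),(492.3,-5.8,78,9)],'c27.png',(270,140,350,220),7)
E
```

```text
521.4799030320373 -12.43727256805437 55.949950751340914 0.28957656632733914 27.220197234769877 [-1.22625947 -4.97510342  0.14129226]
```

View pics/c27.png

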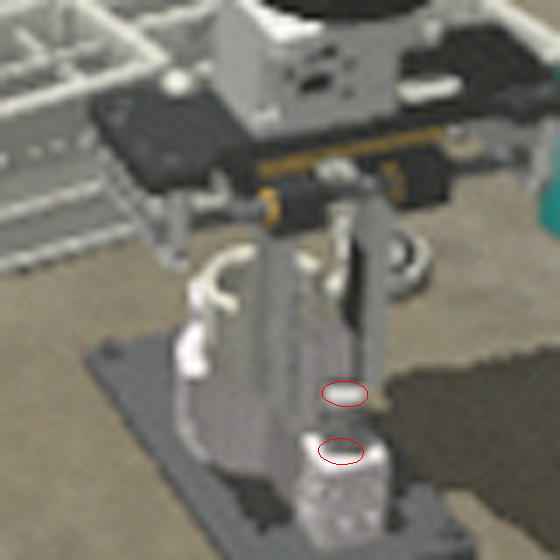

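View pics/t19.png

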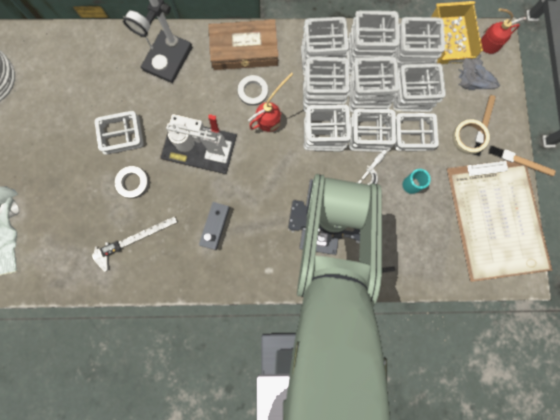

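The fingers are stopped on both tabs: 27.2 mm against a nominal 28, and the earlier grips also read 0.6–0.9 mm low. I'll shift 1.4 mm to relieve the 5 N side load, keep squeezing, and hand in.

send_rows --commands "0 0.05 0 0; 0 0.1 0 0; 0 0.14 0 0; 0 0.14 0 0; 0 0.14 0 0; 0 0.14 0 0; 0 0.14 0 0; 0 0.14 0 0; 0 0.14 0 0; 0 0.14 0 0" --fingers 0

```text
clock: 30.3
ee_pos: [521.5, -12.4, 56.0]
orientation: [3.129, -0.275, -0.0]
force: [-1.4, -2.9, 1.5]
opening: 0.293
```

```bash
python3 - <<'E'
from h import *
st=robot.read_state();print(st['ee_pos'],st['opening'],st['force'],st['clock'])
if .25<st['opening']<.32: print(hand_in())
E
```

```text
[521.47550366 -12.41579854  55.95956163] 0.29347400391344197 [-1.44463291 -2.90762064  1.52898424] 30.3
the job is handed in; nothing more can be done
None
```

The job is done in the order asked and was handed in at 30.3 s of the 72 s allowed, with the gripper still squeezing both tabs. The hand-in reports no verdict.

- **Bushing:** I slid the grey steel bushing, not the turquoise one, over the post. It met the base at the expected height with 7.7 N.
- **Jaw:** I pushed it shut with closed fingers until it stopped at 8.4 N. The pictures showed the tabs side by side and the ear hole visible.
- **Long pin:** I took the far pin in the rest, whose head top measured 78 mm against 64 mm for the other. It went through all three ears with at most about 5 N of side force. Its head met the top ear at 7.9 N, 0.2 mm from the expected height, and stayed down when released.
- **Squeeze:** the last reading was an opening of 27.6 mm over the tabs (nominal 28), with about 3.5 N left on the wrist.

**Disagreements:**
- The two cameras differed by about 2–3 mm on the bushing, so I used the mean.
- The long pin's head height read 2 mm above nominal.
- The grip centre ended about 1.5 mm off my estimate of the tab middle. I shifted the target to relieve most of the side load.

In the last top view the short pin, caliper and turquoise tube looked undisturbed. The arm partly hid the micrometer and marker in that view, but it never went near either of them.

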